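# Stow the bearing block and slide the parts case shut

## Robot

A 7-joint arm with a two-finger parallel gripper is mounted at the origin on the work surface. World frame = base frame: x ahead of the robot, y to its left, z up, the work surface at z = 0. Lengths are in m, angles in rad, forces in N, time in s.
With the tool pointing down it reaches from about 0.4 to 0.85 m from the base axis. Payload 4.4 kg.
Tool frame: the origin (TCP) lies midway between the tips of the shut fingers; the grasp point (between the pads) lies ctrl.pinch_z behind it (ctrl.pinch_z is the distance from the TCP to the grasp point, in m); y points along the fingers, z is the direction in which the jaws open and shut, and the axes are right-handed (so a half turn about y gives the same grasp; the last joint's range is limited). The gripper opens to 94 mm and grips with 3 to 60 N. Pads are 16 mm wide; open, the fingers measure 119 mm over their backs; the gripper's body (75 mm by 177 mm) begins 78 mm behind the grasp point.
Start: joints at [1.262, 0.628, 0.038, 1.517, -0.027, 0.996, -0.02], TCP at [0.156, -0.631, 0.205] pointing down, gripper open.
Joint ranges: [-3.06, 3.06], [-0.37, 2.12], [-1.25, 1.32], [0.18, 2.47], [-1.1, 4.24], [0.23, 1.98], [-2.94, 2.94]. Speed limits (rad/s): [2.57, 2.57, 3.14, 3.14, 3.14, 3.14, 3.14].

## Interface

Orientations are given as a unit quaternion [x, y, z, w].
In Python, from workcell import ctrl, optics, workorder gives the robot as it stands. The module is installed in compiled form; this text tells all that it offers.
- The arm moves only by the tool send_rows, never from a script. Its argument "moves" is one flat list of numbers, 7 for each row, row after row: the shift along the tool's x, y, z in mm, then the turn, a rotation vector about the tool's x, y, z in degrees, then the opening, from 0 (shut) to 1 (fully open). A call has 1 to 20 rows; each row shifts and turns the pose as measured when the row begins, along the tool's axes as they then stand; what a row does not reach is not made up. A row lasts 1/8 s, in which the tool goes at most 62.5 mm and 10.7 degrees, less where a joint would pass 70% of its speed; a pose out of reach is approached as far as the arm can. A call with a gripper value outside its range is refused whole. The fingers move at their own pace and stop on an object; "grip_force" is the grip in N (left out, the last holds). Time passes only in rows, so rows that do not move let the fingers close. It gives the time, the measured TCP pose, the force and the opening at its end, in the units of the state.
- ctrl.sense(): the state, without advancing time (a new reading comes with each control period).
- optics.capture(name): name is "side" or "top" or "wrist"; returns a dict with "frame" (384x512x3 uint8, red, green, blue), "camera_matrix" (3x3 intrinsics, pixels), "T" (4x4, takes a point from camera to world coordinates); the wrist camera has in their place "T_tool_cam" (4x4, takes a point from camera to tool coordinates, whose origin is the TCP and whose axes are the tool frame's). Camera axes: x right, y up, looking along -z (the intrinsics and any distortion apply to the point x, -y, -z); pixel columns grow to the right and rows downward; lengths in m; the calibration is good to about 2 mm. A picture is of the moment at which its call begins: read the wrist's pose just before it. There is no depth.
- workorder.finish_job(): hands the job in, once; it reports no verdict.
The state is a dict: "time_s": time; "qpos": joint angles; "joint_velocities": joint speeds; "joint_torque": joint torques, N m; "tool_pos": TCP position; "eef_rot": TCP orientation; "contact_force": force on the tool from outside, world axes, zero at the start; "wrist_torque": the same for the moment, N m; "gripper_width": finger opening in m.
Only numpy, scipy, OpenCV 4.12 (cv2) and the standard library are available. Lean on these libraries where they do the work, as an engineer would, in place of code of your own. Each camera call takes 0.05 s, during which the arm holds its last target. There are 200 camera calls.

## Task

Put the green bearing block flat into the rectangular nest of the blue parts case, lowering it in rather than dropping it. Then slide the case's aluminium cover fully home over the compartment by pressing lightly on it and dragging it along; its sheet is thin, so do not lean on it. Leave the brass collar in its nest and the other things on the bench where they are.

Things in the scene. Friction and masses are not known exactly. Their poses are not given: they have to be found in the camera images.
- case: Blue parts case fixed to the bench, 334 (y) x 132 (x) mm. Origin on the bench under the compartment's middle. Compartment inside: x -58..58, y -58..62 mm. Side rails' top at z 63; end stop lip at y 68..78, top z 65. At y -112..-256 a hood (top z 69) hides the open cover's rear. Yellow nest plate: top z 16, with 10 mm deep chamfered nests: one 80 (x) x 42 (y) mm, one round, 40 mm wide.
- nest (a point): Centre of the floor of the rectangular nest, at (0, 18, 6) mm in the case's frame, same axes as the case.
- collar_nest (a point): Centre of the floor of the round nest, at (0, -34, 6) mm in the case's frame, same axes as the case.
- cover (a joint): Slide of the flat aluminium cover (112 x 190 x 5 mm, its top 50 to 60 mm above the bench, as shimmed, different each time). 0 = fully home against the end stop, 0.130 m = fully open; closing moves it along the case's +y. No handle, and its rear edge is hidden: drag it by friction from above. 3 N of slide friction; stays where left. More than 40 N of push on case or cover dents it.
- cover_pad (a point): Point on the cover's runner under the centre of the black ribbed rubber finger pad (70 mm along x, 30 mm along y), 20 mm behind the cover's leading edge, 52 mm above the bench; moves with the cover, axes as the case. The pad's flat top lies 0 to 10 mm above this point, depending on hidden shims: find it by touch.
- block: Loose green cast bearing block: rectangular foot 76 (x) x 38 (y) x 12 mm with a round-topped housing on its middle, 32 mm along x, 32 mm across flat faces along y, top at 34 mm; bore along y. Origin: centre of the underside. 0.3 to 0.5 kg. The same turned half round.
- collar: Loose brass collar already lying in the round nest: 37 mm diameter, 20 mm bore, 14 mm high, origin at the centre of its underside. Stays in its nest.
- bolt_a: Loose rusty bolt with nut, 150 mm long along x, 28 mm thick; bystander. Origin: under its middle.
- bolt_b: Loose steel bolt with nut, 170 mm long along x, 28 mm thick; bystander. Origin: under its middle.
- hub: Loose brass flanged hub, 116 mm diameter, 66 mm high; bystander. Origin: centre of its underside.
- canister: Loose upright aluminium can, 54 mm diameter, 130 mm high; bystander. Origin: centre of its underside.
- wrench: Loose wrench lying along its x; bystander. Origin: under its middle.
- washer: Loose rusty flat ring, 84 mm diameter, 8 mm thick; bystander. Origin: centre of its underside.

How it is judged:
On the way:
1. the bearing block sits flat in its nest, let go, with the cover still open (z of block in the frame of nest below 0.003 m and horizontal distance between block and nest below 0.006 m and angle between block's own z axis and vertical below 0.06 rad and contact force between the fingers and block below 0.1 N and value of joint cover above 0.06 m), for 0.2 s.
At the end, for the whole second after the job is handed in: The cover is home within 3 mm; the bearing block lies at rest in the rectangular nest (within 3 mm of its floor, 6 mm sideways, 0.06 rad of level, 0.12 rad of the nest's direction); the collar is still down in its nest (within 5 mm sideways, 4 mm in height) (value of joint cover below 0.003 m and z of block in the frame of nest below 0.003 m and horizontal distance between block and nest below 0.006 m and angle between block's own z axis and vertical below 0.06 rad and angle between the x axis of block and the x axis of case, either way round below 0.12 rad and horizontal distance between collar and collar_nest below 0.005 m and z of collar in the frame of collar_nest below 0.004 m and linear speed of block below 0.02 m/s); the robot touches nothing.
It fails at once if the case or its cover is pushed with more than 40 N (contact force between any of the arm, the fingers and case above 40 N).
It fails at once if the block is dropped into the case (falling free faster than 0.6 m/s over the nest) (horizontal distance between block and nest below 0.06 m and contact force between the fingers and block below 0.1 N and linear speed of block above 0.6 m/s).
It fails at once if a bystander on the bench is moved more than 30 mm (distance of any of bolt_a, bolt_b, hub, canister, wrench, washer from where it was at the start of the episode above 0.03 m).
It also fails if it takes over 54 s, if anything falls off the work surface, if the arm or the gripper's body presses on something with over 40 N, if the wrist force passes 120 N, or if a joint passes its speed limit or range.

## Working session

There is one attempt and no reset: what is moved stays moved. The work goes in short steps, Python scripts to look and compute and a tool call to move; the robot and the scene stay as the last step left them, time stands still between calls to the robot, and variables do not carry over. Pictures are saved under pics/ and viewed, about 8 in all and at most 12, crops included, and the job is handed in when it is done.

Besides the shell and the picture viewer there is one more tool, called after "Request:" by a JSON object that holds its "name" and its "arguments", one argument or row to a line. send_rows: Moves the arm, as the interface text tells. Its arguments: {"type":"object","properties":{"moves":{"type":"array","items":{"type":"number"}},"grip_force":{"type":"number"}},"required":["moves"]}

```bash
mkdir -p pics; python3 - <<'E'
from workcell import ctrl, optics
import cv2,numpy as np
s=ctrl.sense();print(s,ctrl.pinch_z)
for n in("top","side"):
    c=optics.capture(n);print(n,c["camera_matrix"].round(1).tolist(),c["T"].round(4).tolist(),[k for k in c])
    np.savez(f"{n}.npz",**{k:v for k,v in c.items()})
    cv2.imwrite(f"pics/{n}0.png",cv2.resize(c["frame"][:,:,::-1],(800,600),interpolation=cv2.INTER_CUBIC))
E
```

```text
{'time_s': 0.0, 'qpos': array([ 1.262218  ,  0.62928307,  0.03843792,  1.51831502, -0.02701784,
        0.99627182, -0.01999855]), 'joint_velocities': array([-0.00094262, -0.00107663, -0.00111988, -0.00082719,  0.00126673,
       -0.002084  , -0.00086559]), 'joint_torque': array([-3.47671876e-04, -5.49726748e+01,  1.14367627e+00, -1.86629838e+01,
       -5.21737954e-02,  2.34975148e-02,  1.39140138e-04]), 'tool_pos': array([ 0.15614727, -0.63032153,  0.20461183]), 'eef_rot': array([-0.08569889,  0.70252086, -0.70128582,  0.0855473 ]), 'contact_force': array([-0.37997458, -0.24736477,  0.75487338]), 'wrist_torque': array([ 0.06576653,  0.06689259, -0.0213932 ]), 'gripper_width': 0.09423610546910809} 0.0188
top [[453.5, 0.0, 254.5], [0.0, 453.5, 191.5], [0.0, 0.0, 1.0]] [[-0.0229, 0.9846, -0.1732, 0.3365], [-0.9993, -0.0276, -0.0243, -0.004], [-0.0287, 0.1725, 0.9846, 1.4247], [0.0, 0.0, 0.0, 1.0]] ['frame', 'camera_matrix', 'T']
side [[423.1, 0.0, 252.3], [0.0, 423.1, 189.3], [0.0, 0.0, 1.0]] [[-0.935, 0.2799, -0.2177, 0.2351], [-0.3543, -0.7109, 0.6075, 0.914], [0.0153, 0.6452, 0.7639, 1.2071], [0.0, 0.0, 0.0, 1.0]] ['frame', 'camera_matrix', 'T']
```

View pics/top0.png

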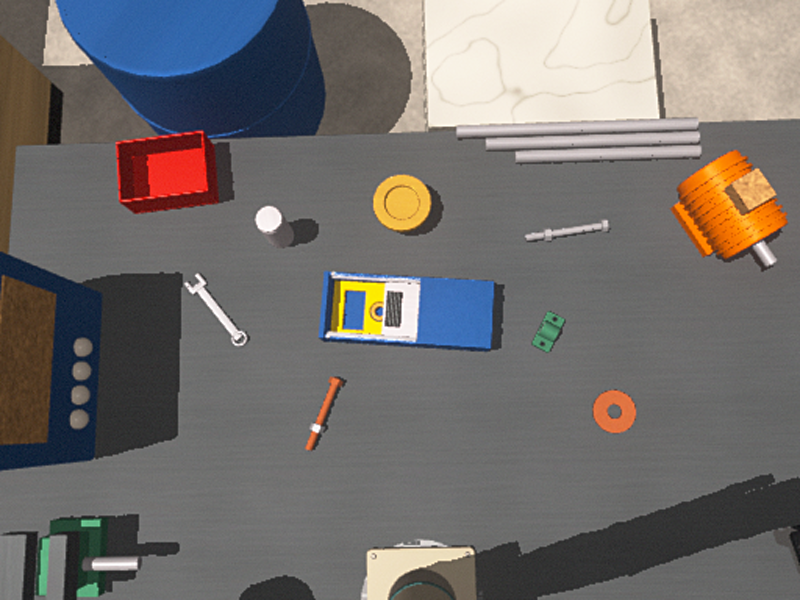

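View pics/side0.png

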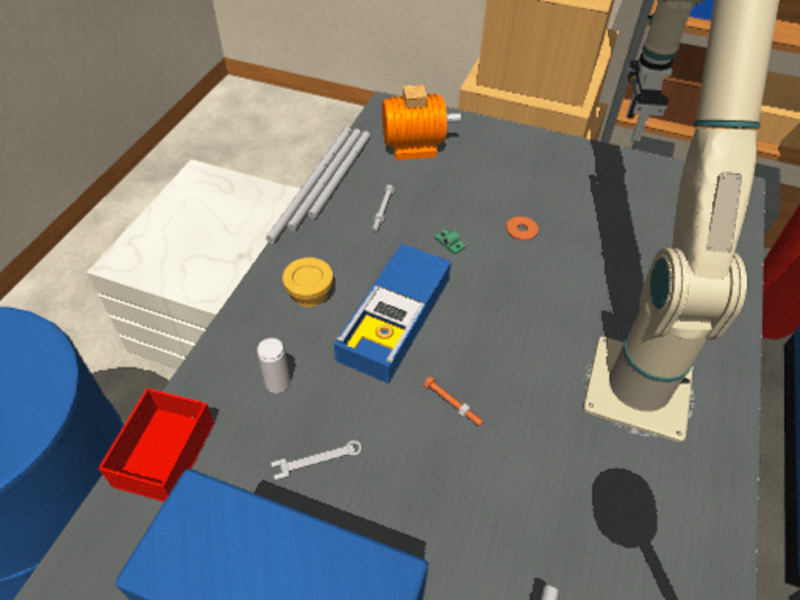

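The top view shows the case (320–495, 270–350, compartment to the left, i.e. world +y), the block at (548,332), bolt_a at (325,412), the washer at (615,411) and the hub at (402,203). The side view agrees and shows the cover open.

```bash
cat > h.py <<'E'
import numpy as np,cv2
from workcell import ctrl,optics
from scipy.spatial.transform import Rotation as R
def ray(K,T,uv,z):
    uv=np.atleast_2d(uv).astype(float)
    d=np.c_[(uv[:,0]-K[0,2])/K[0,0],-(uv[:,1]-K[1,2])/K[1,1],-np.ones(len(uv))]@T[:3,:3].T
    o=T[:3,3]; return o+d*((z-o[2])/d[:,2])[:,None]
def pix(K,T,p):
    q=(np.atleast_2d(p)-T[:3,3])@T[:3,:3]
    return np.c_[K[0,0]*q[:,0]/-q[:,2]+K[0,2],-K[1,1]*q[:,1]/-q[:,2]+K[1,2]]
def wrist(name):
    s=ctrl.sense();c=optics.capture("wrist")
    T=np.eye(4);T[:3,:3]=R.from_quat(s["eef_rot"]).as_matrix();T[:3,3]=s["tool_pos"]
    T=T@c["T_tool_cam"];np.savez(name+".npz",frame=c["frame"],camera_matrix=c["camera_matrix"],T=T)
    cv2.imwrite(f"pics/{name}.png",cv2.resize(c["frame"][:,:,::-1],(800,600),interpolation=cv2.INTER_CUBIC));return c["frame"],c["camera_matrix"],T
def load(n):
    c=np.load(n+".npz");return c["frame"],c["camera_matrix"],c["T"]
def to_tool(v): # world vector -> tool axes, mm
    return R.from_quat(ctrl.sense()["eef_rot"]).inv().apply(v)*1000
E
python3 - <<'E'
from h import *
f,K,T=load("top"); s=512/800
hsv=cv2.cvtColor(f,cv2.COLOR_RGB2HSV)
def blob(lo,hi,box):
    m=cv2.inRange(hsv,lo,hi);b=np.zeros_like(m);x0,y0,x1,y1=[int(v*s) for v in box];b[y0:y1,x0:x1]=m[y0:y1,x0:x1]
    p=np.argwhere(b)[:,::-1];return p
p=blob((50,60,30),(90,255,255),(510,290,590,370))
w=ray(K,T,p,0.012);c=w.mean(0);v=np.linalg.svd((w-c)[:,:2])[2][0];print("block",c,v,np.degrees(np.arctan2(v[1],v[0])),len(p))
p=blob((22,150,120),(34,255,255),(320,270,410,350))
r=cv2.minAreaRect(p.astype(np.float32));print("yellow",ray(K,T,cv2.boxPoints(r),.016))
p=blob((100,120,40),(125,255,255),(415,260,510,360))
r=cv2.minAreaRect(p.astype(np.float32));print("hood",r,ray(K,T,cv2.boxPoints(r),.069))
for n,q in dict(stopL=(324,272),stopR=(320,341),hoodR1=(494,281),hoodR2=(492,349)).items(): print(n,ray(K,T,np.array(q)*s,.067))
for n,q in dict(hub=(402,203),washer=(615,411),bolta=(325,412),boltb=(567,231)).items(): print(n,ray(K,T,np.array(q)*s,.01))
print(ray(K,T,np.array([394,309])*s,.055))
print(R.from_quat(ctrl.sense()["eef_rot"]).as_matrix().round(3))
c=optics.capture("wrist");print(c["camera_matrix"],c["T_tool_cam"].round(4))
E
```

```text
block [ 0.51150416 -0.26672232  0.012     ] [-0.86542912  0.50103138] 149.93174097523118 287
yellow [[0.52433921 0.16723108 0.016     ]
 [0.62885216 0.15910228 0.016     ]
 [0.61860385 0.05820444 0.016     ]
 [0.51452049 0.06755897 0.016     ]]
hood ((289.39642333984375, 200.46824645996094), (51.19230270385742, 45.25315856933594), 3.012787342071533) [[ 0.48218249  0.00725357  0.069     ]
 [ 0.62034446 -0.00360553  0.069     ]
 [ 0.60750204 -0.15861595  0.069     ]
 [ 0.47014672 -0.14516415  0.069     ]]
stopL [[0.63356134 0.17314171 0.067     ]]
stopR [[0.49747728 0.18156849 0.067     ]]
hoodR1 [[ 0.60597294 -0.15879589  0.067     ]]
hoodR2 [[ 0.47340178 -0.14883071  0.067     ]]
hub [[0.7878059  0.01736496 0.01      ]]
washer [[ 0.35140433 -0.38905227  0.01      ]]
bolta [[0.362788  0.1799929 0.01     ]]
boltb [[ 0.71733996 -0.31904901  0.01      ]]
[[0.55808269 0.03753484 0.055     ]]
[[-0.971 -0.     0.24 ]
 [-0.24   0.002 -0.971]
 [ 0.    -1.    -0.002]]
[[306.89429182   0.         255.99185075]
 [  0.         306.89429182 194.95011801]
 [  0.           0.           1.        ]] [[ 2.000e-04 -9.609e-01 -2.769e-01 -8.120e-02]
 [-4.000e-04  2.769e-01 -9.609e-01 -1.783e-01]
 [ 1.000e+00  3.000e-04 -3.000e-04 -1.000e-03]
 [ 0.000e+00  0.000e+00  0.000e+00  1.000e+00]]
```

Request:
{"name": "send_rows", "arguments": {
  "moves": [-48,0,-30,0,0,0,0.7,-48,0,-30,0,0,0,0.7,-48,0,-30,0,0,0,0.7,-48,0,-30,0,0,0,0.7,-48,0,-30,0,0,0,0.7,-48,0,-30,0,0,0,0.7,-48,0,-30,0,0,0,0.7,-48,0,-30,0,0,0,0.7,-48,0,-30,0,0,0,0.7,0,0,0,0,9,0,0.7,0,0,0,0,9,0,0.7,0,0,0,0,9,0,0.7,0,0,0,0,9,0,0.7,0,0,0,0,9,0,0.7,0,0,0,0,0,0,0.7]
}}

```text
time_s: 2.02
tool_pos: [0.5212, -0.2509, 0.1997]
eef_rot: [0.195, 0.68, -0.678, -0.199]
contact_force: [-0.1, 0.4, -0.3]
gripper_width: 0.0654
```

```bash
python3 - <<'E'
from h import *
f,K,T=wrist("w1");s=ctrl.sense();print(s["tool_pos"],s["qpos"].round(2),s["contact_force"].round(2));M=R.from_quat(s["eef_rot"]).as_matrix();print(M.round(3))
hsv=cv2.cvtColor(f,cv2.COLOR_RGB2HSV);m=cv2.inRange(hsv,(50,60,30),(90,255,255))
n,l,st,ce=cv2.connectedComponentsWithStats(m);i=1+st[1:,4].argmax();p=np.argwhere(l==i)[:,::-1]
w=ray(K,T,p,.012);r=cv2.minAreaRect((w[:,:2]*1000).astype(np.float32));print(r,st[i]);print(cv2.boxPoints(r))
E
```

```text
[ 0.52122333 -0.25080106  0.19972451] [ 0.24  0.55  0.25  1.73 -0.17  0.9  -1.57] [ 0.06  0.51 -0.09]
[[-0.845 -0.005 -0.535]
 [ 0.535  0.005 -0.845]
 [ 0.007 -1.    -0.002]]
((513.0074462890625, -267.3857421875), (38.30290222167969, 76.23233795166016), 61.01685333251953) [ 255  141   34   63 1826]
[[ 470.38498 -265.66943]
 [ 537.0701  -302.60797]
 [ 555.6299  -269.10205]
 [ 488.94476 -232.16351]]
```

View pics/w1.png

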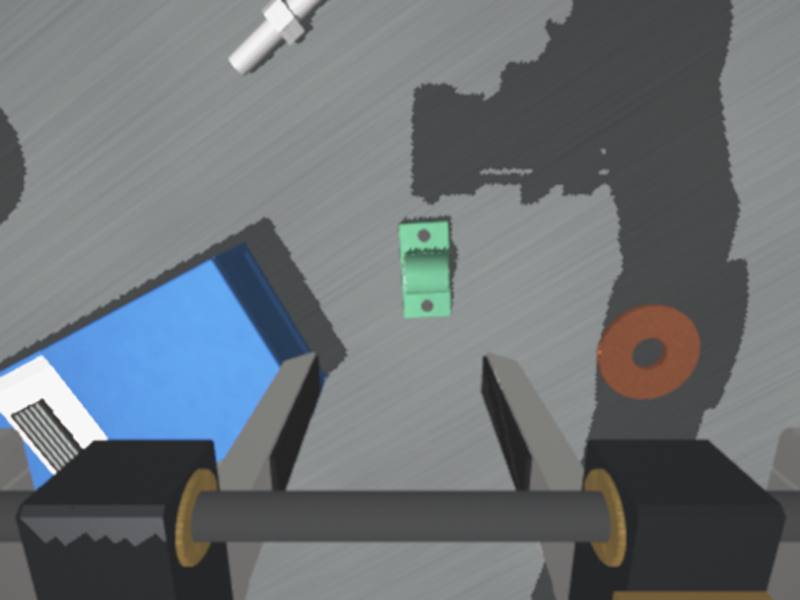

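The wrist view shows the block cleanly at (427,268), and its fitted 38×76 mm rectangle matches the drawing. Next: align and descend part way.

Request:
{"name": "send_rows", "arguments": {
  "moves": [0,0,0,0,-3.3,0.4,0.7,-1,0,18.5,0,0,0,0.7,0,40,0,0,0,0,0.7,0,40,0,0,0,0,0.7,0,40,0,0,0,0,0.7,0,20,0,0,0,0,0.6,0,0,0,0,0,0,0.6]
}}

```text
time_s: 2.95
tool_pos: [0.5106, -0.2774, 0.0569]
eef_rot: [-0.178, -0.684, 0.686, 0.175]
contact_force: [-0.2, -0.5, 0.3]
gripper_width: 0.0565
```

```bash
python3 - <<'E'
from h import *
s=ctrl.sense();M=R.from_quat(s["eef_rot"]).as_matrix();print(s["tool_pos"],s["gripper_width"],M.round(4))
print(to_tool(np.array([.5130,-.2674,.0135])-s["tool_pos"]), np.degrees(np.arctan2(M[1,2],M[0,2])))
E
```

```text
[ 0.51060584 -0.27738389  0.05694355] 0.056494563845784794 [[-0.8758  0.0031 -0.4827]
 [ 0.4827 -0.0032 -0.8758]
 [-0.0043 -1.      0.0013]]
[ 2.90852914 43.41888849 -9.95454687] -118.86159111257241
```

Request:
{"name": "send_rows", "arguments": {
  "moves": [3,0,-10,0,0,0,0.6,0,0,0,0,0,0,0.6,0,0,0,0,0,0,0.6]
}}

```text
time_s: 3.32
tool_pos: [0.5141, -0.2684, 0.0596]
eef_rot: [-0.179, -0.684, 0.686, 0.174]
contact_force: [-0.7, -0.3, 0.1]
gripper_width: 0.0568
```

```bash
cat > g.py <<'E'
import sys
from h import *
s=ctrl.sense();M=R.from_quat(s["eef_rot"]).as_matrix()
print(s["time_s"],s["tool_pos"].round(4),s["gripper_width"].round(4),s["contact_force"].round(2),"d_tool",to_tool(np.array([float(v) for v in sys.argv[1:4]])-s["tool_pos"]).round(2),"zang",np.degrees(np.arctan2(M[1,2],M[0,2])).round(2),"tilt xz,zz",M[2,[0,2]].round(4))
E
python3 g.py .5130 -.2674 .0135
```

```text
Traceback (most recent call last):
  File "g.py", line 4, in <module>
    print(s["time_s"],s["tool_pos"].round(4),s["gripper_width"].round(4),s["contact_force"].round(2),"d_tool",to_tool(np.array([float(v) for v in sys.argv[1:4]])-s["tool_pos"]).round(2),"zang",np.degrees(np.arctan2(M[1,2],M[0,2])).round(2),"tilt xz,zz",M[2,[0,2]].round(4))
                                             ^^^^^^^^^^^^^^^^^^^^^^^^
AttributeError: 'float' object has no attribute 'round'
```

Request:
{"name": "send_rows", "arguments": {
  "moves": [1,25,0,0,0,-0.2,0.6,0,15,0,0,0,0,0.6,0,0,0,0,0,0,0.6,0,0,0,0,0,0,0.6]
}}

```text
time_s: 3.82
tool_pos: [0.5158, -0.2691, 0.0212]
eef_rot: [-0.18, -0.684, 0.686, 0.173]
contact_force: [0.9, -0.2, -0.4]
gripper_width: 0.0562
```

```bash
sed -i 's/s\["gripper_width"\].round(4)/round(s["gripper_width"],4)/' g.py; python3 g.py .5130 -.2674 .0135
```

```text
3.825 [ 0.5158 -0.2691  0.0212] 0.0562 [ 0.94 -0.21 -0.42] d_tool [ 3.36  7.66 -0.18] zang -118.84 tilt xz,zz [-0.0105  0.0011]
```

Request:
{"name": "send_rows", "arguments": {
  "moves": [3,7,0,0,0,-0.6,0.6,0,0,0,0,0,0,0.6]
}}

```text
time_s: 4.08
tool_pos: [0.5136, -0.2679, 0.0146]
eef_rot: [-0.176, -0.684, 0.685, 0.176]
contact_force: [-0.5, -0.4, 0.5]
gripper_width: 0.0563
```

```bash
python3 g.py .5130 -.2674 .0135
```

```text
4.075 [ 0.5136 -0.2679  0.0146] 0.0563 [-0.55 -0.39  0.49] d_tool [ 0.77  1.14 -0.15] zang -118.84 tilt xz,zz [-0.0008  0.001 ]
```

Request:
{"name": "send_rows", "arguments": {
  "moves": [0,0,0,0,0,0,0,0,0,0,0,0,0,0,0,0,0,0,0,0,0,0,0,0,0,0,0,0,0,0,0,0,0,0,0],
  "grip_force": 30
}}

```text
time_s: 4.7
tool_pos: [0.5139, -0.2682, 0.015]
eef_rot: [-0.177, -0.684, 0.685, 0.176]
contact_force: [-1.1, -0.8, -0.4]
gripper_width: 0.0319
```

Request:
{"name": "send_rows", "arguments": {
  "moves": [0,-15,0,0,0,0,0,0,-25,0,0,0,0,0,0,-40,0,0,0,0,0,0,-40,0,0,0,0,0,0,0,0,0,0,0,0,0,0,0,0,0,0,0]
}}

```text
time_s: 5.45
tool_pos: [0.5114, -0.2663, 0.1391]
eef_rot: [0.175, 0.685, -0.685, -0.177]
contact_force: [-0.1, -0.5, -3.4]
gripper_width: 0.0322
```

```bash
python3 g.py .561 .1184 .16; python3 -c "
from h import *
wrist('w2')"
```

```text
5.45 [ 0.5114 -0.2663  0.1391] 0.0322 [-0.08 -0.47 -3.41] d_tool [ 142.2   -20.76 -360.91] zang -118.84 tilt xz,zz [0.0035 0.0009]
```

View pics/w2.png

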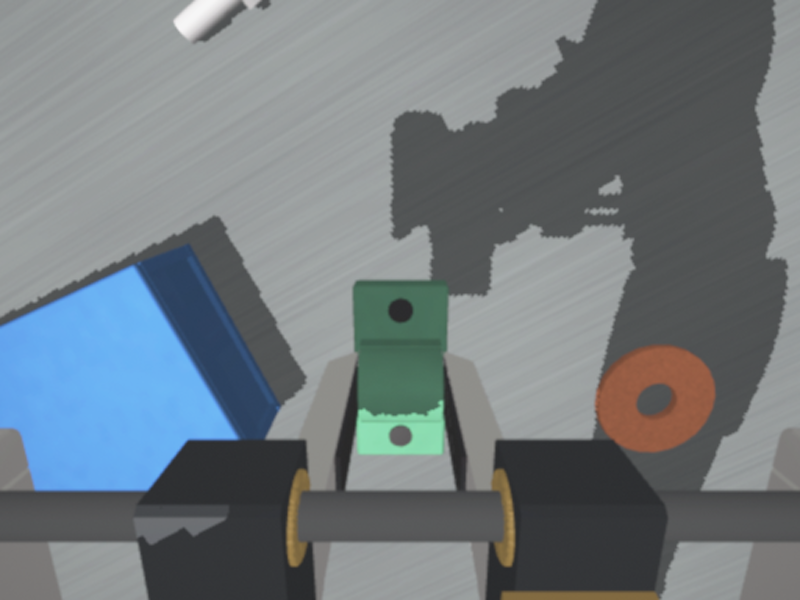

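The block is gripped square at 32 mm, centred between the fingers (foot 355–447 px). Next: rise, turn 24° and carry it over the nest.

Request:
{"name": "send_rows", "arguments": {
  "moves": [0,-10,0,0,-8.1,0,0,0,-10,0,0,-8.1,0.2,0,0,-5,0,0,-8.1,0,0,-2,0,-40,0,0,0,0,-2,0,-40,0,0,0,0,-2,0,-40,0,0,0,0,-2,0,-40,0,0,0,0,-2,0,-40,0,0,0,0,-2,0,-40,0,0,0,0,-2,0,-40,0,0,0,0,-2,0,-40,0,0,0,0,-2,0,-40,0,0,0,0,0,0,0,0,0,0,0,0,0,0,0,0,0,0,0,0,0,0,0,0,0]
}}

```text
time_s: 7.38
tool_pos: [0.5403, 0.1017, 0.1415]
eef_rot: [0.01, 0.707, -0.706, -0.04]
contact_force: [-0.9, -0.6, -2.7]
gripper_width: 0.0315
```

```bash
python3 g.py .561 .1184 .16; python3 -c "
from h import *
wrist('w3')"
```

```text
7.375 [0.5403 0.1017 0.1415] 0.0315 [-0.91 -0.58 -2.66] d_tool [-18.68 -19.31 -18.07] zang -94.03 tilt xz,zz [ 0.0417 -0.0001]
```

View pics/w3.png

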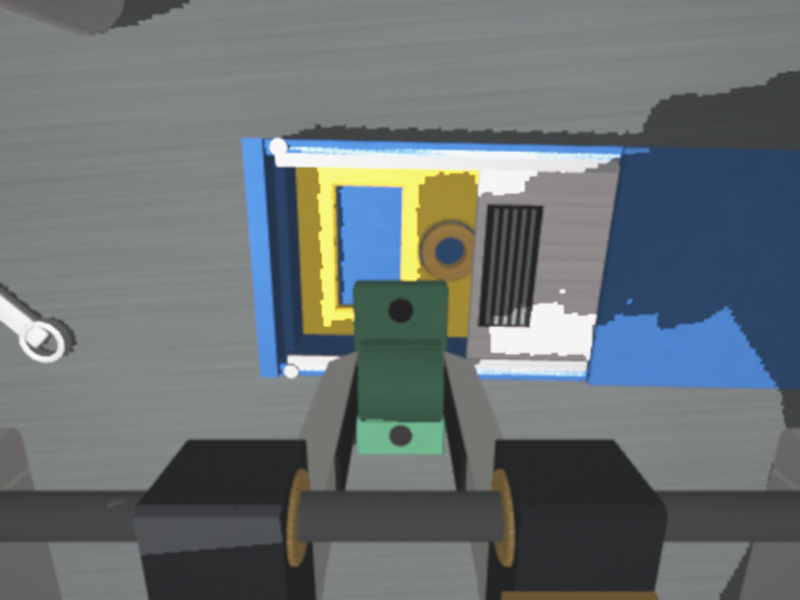

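```bash
cat > fit.py <<'E'
from h import *
from scipy.optimize import least_squares
def fit(n,obs):
    f,K,T=load(n);P=np.array([o[:3] for o in obs],float);uv=np.array([o[3:] for o in obs],float)*.64
    def res(v):
        c,s=np.cos(v[2]),np.sin(v[2])
        W=np.c_[v[0]*100+c*P[:,0]-s*P[:,1],v[1]*100+s*P[:,0]+c*P[:,1],P[:,2]]/1000
        return (pix(K,T,W)-uv).ravel()
    r=least_squares(res,[5.6,1.0,-.077],loss="soft_l1");v=r.x
    print("case mm",v[:2]*100,"yaw deg",np.degrees(v[2]));print(r.fun.reshape(-1,2).round(1).tolist())
    return v
E
python3 - <<'E'
from fit import *
v=fit("w3",[(66,78,65,243,139),(-66,78,65,262,377),(66,68,65,264,139),(-66,68,65,280,377),(40,39,6,341,186),(40,-3,6,403,186),(-40,39,6,341,303),(0,-34,20,449,250)])
c,s=np.cos(v[2]),np.sin(v[2]);print("nest",v[0]*100-s*18,v[1]*100+c*18)
f,K,T=load("w3");S=ctrl.sense();Rt=R.from_quat(S["eef_rot"]).as_matrix()
Tt=np.eye(4);Tt[:3,:3]=Rt;Tt[:3,3]=S["tool_pos"];C=np.linalg.inv(Tt)@T
uv=np.array([(400,310),(400,436),(354,283),(447,283),(358,454),(443,454)])*.64
d=np.c_[(uv[:,0]-K[0,2])/K[0,0],-(uv[:,1]-K[1,2])/K[1,1],-np.ones(6)]@C[:3,:3].T
o=C[:3,3];print(((o+d*((.0028-o[1])/d[:,1])[:,None])*1000).round(1))
E
```

```text
case mm [564.4313337  101.92817954] yaw deg -5.039924713840892
[[-0.0, -0.7], [0.3, 0.6], [-0.5, -0.4], [-0.2, 0.8], [-2.1, -1.2], [0.9, -0.5], [-0.3, 1.0], [2.3, 2.1]]
nest 566.0126316787133 119.85858658709213
[[-26.6   2.8  -1.5]
 [ 29.5   2.8  -1.5]
 [-37.5   2.8 -19.3]
 [-37.5   2.8  16.7]
 [ 38.3   2.8 -19.6]
 [ 38.3   2.8  17.1]]
```

Request:
{"name": "send_rows", "arguments": {
  "moves": [0,0,0,0,0.8,2.4,0,-23,0,-18,0,0,0,0,0,20,0,0,0,0,0,0,8,0,0,0,0,0,0,0,0,0,0,0,0,0,0,0,0,0,0,0]
}}

```text
time_s: 8.18
tool_pos: [0.5655, 0.1106, 0.1135]
eef_rot: [-0.034, -0.705, 0.707, 0.033]
contact_force: [0.7, 0.4, -3.3]
gripper_width: 0.0318
```

```bash
python3 g.py .565 .1185 .11; python3 -c "
from h import *
wrist('w4')"
```

```text
8.175 [0.5655 0.1106 0.1135] 0.0318 [ 0.73  0.42 -3.27] d_tool [ 1.26  3.45 -7.78] zang -95.47 tilt xz,zz [-0.0015  0.0028]
```

View pics/w4.png

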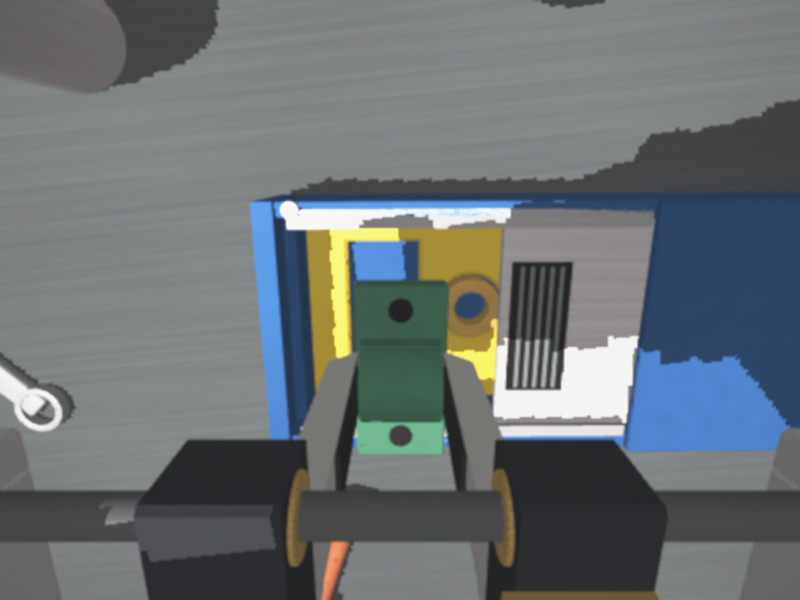

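```bash
python3 - <<'E'
from fit import *
v=fit("w4",[(66,78,65,251,202),(-66,78,65,271,440),(66,68,65,272,202),(40,39,6,353,241),(40,-3,6,417,241),(0,-34,20,470,306),(-66,-112,69,624,450),(66,-112,69,658,196)])
c,s=np.cos(v[2]),np.sin(v[2]);print("nest",v[0]*100-s*18,v[1]*100+c*18)
E
```

```text
case mm [565.0688762  103.52772805] yaw deg -4.8118291261426664
[[-2.4, -0.3], [0.4, 7.4], [-2.0, -0.5], [-3.9, -1.6], [0.2, -2.2], [0.5, 1.3], [2.3, 1.0], [2.6, 0.7]]
nest 566.5787805479295 121.46428816518984
```

The nest rim (353–417, 241) is parallel to the block's edge (283). Correcting y, then lowering to just above the plate.

Request:
{"name": "send_rows", "arguments": {
  "moves": [0,0,-7.5,0,-0.3,0,0,0,0,0,0,0,0,0,0,25,0,0,0,0,0,0,20,0,0,0,0,0,0,0,0,0,0,0,0,0,0,0,0,0,0,0]
}}

```text
time_s: 8.98
tool_pos: [0.5686, 0.1201, 0.0703]
eef_rot: [-0.034, -0.706, 0.707, 0.029]
contact_force: [0.4, -0.2, -3.6]
gripper_width: 0.0323
```

```bash
python3 g.py .5657 .1182 .029; python3 -c "
from h import *
wrist('w5')"
```

```text
8.975 [0.5686 0.1201 0.0703] 0.0323 [ 0.4  -0.22 -3.61] d_tool [ 3.04 41.29  2.09] zang -95.05 tilt xz,zz [-0.0067  0.0007]
```

View pics/w5.png

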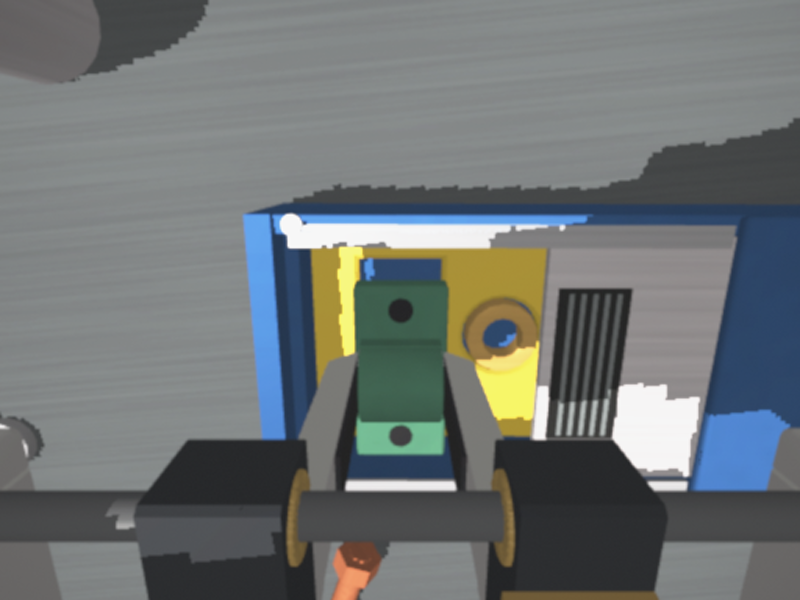

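```bash
python3 - <<'E'
from fit import *
f,K,T=load("w5");S=ctrl.sense();Tt=np.eye(4);Tt[:3,:3]=R.from_quat(S["eef_rot"]).as_matrix();Tt[:3,3]=S["tool_pos"]
for z in(.006,.014,.016):
    w=ray(K,T,np.array([[400,259],[359,259],[441,259],[500,333]])*.64,z if z!=.014 else .020)
    print(z,w.round(4).tolist(),(( w-S["tool_pos"])@Tt[:3,:3]*1000).round(1)[:,[0,2]].tolist())
v=fit("w5",[(66,78,65,246,214),(66,68,65,273,214),(58,62,16,312,249),(0,-34,20,500,333)])
c,s=np.cos(v[2]),np.sin(v[2]);print("nest",v[0]*100-s*18,v[1]*100+c*18)
E
```

```text
0.006 [[0.6043, 0.1179, 0.006], [0.6062, 0.1388, 0.006], [0.6024, 0.0969, 0.006], [0.5596, 0.0681, 0.006]] [[-35.4, -1.0], [-35.4, -22.0], [-35.4, 20.0], [4.7, 52.5]]
0.014 [[0.6068, 0.1177, 0.02], [0.6086, 0.1374, 0.02], [0.6051, 0.0979, 0.02], [0.5647, 0.0707, 0.02]] [[-38.0, -1.0], [-38.0, -20.8], [-38.0, 18.8], [-0.2, 49.4]]
0.016 [[0.6061, 0.1177, 0.016], [0.6079, 0.1378, 0.016], [0.6043, 0.0976, 0.016], [0.5633, 0.07, 0.016]] [[-37.3, -1.0], [-37.3, -21.2], [-37.3, 19.1], [1.2, 50.3]]
case mm [565.6330433 100.6639457] yaw deg -4.132589317534495
[[-0.2, 0.3], [-0.6, 0.0], [0.0, -17.5], [5.1, 1.4]]
nest 566.9302091194103 118.61714487758223
```

Request:
{"name": "send_rows", "arguments": {
  "moves": [2,0,0,0,0,-0.4,0,0,0,0,0,0,0,0,0,15,0,0,0,0,0,0,7,0,0,0,0,0,0,0,0,0,0,0,0,0,0,0,0,0,0,0]
}}

```text
time_s: 9.78
tool_pos: [0.5672, 0.1204, 0.0479]
eef_rot: [-0.031, -0.706, 0.706, 0.031]
contact_force: [-0.2, 0.3, -2.9]
gripper_width: 0.0319
```

```bash
python3 g.py .5666 .1203 .021
```

```text
9.775 [0.5672 0.1204 0.0479] 0.0319 [-0.15  0.28 -2.94] d_tool [ 0.57 26.89  0.13] zang -95.05 tilt xz,zz [-0.0009  0.0001]
```

Request:
{"name": "send_rows", "arguments": {
  "moves": [0.5,10,0,0,0,0,0,0,4,0,0,0,0,0,0,4,0,0,0,0,0,0,0,0,0,0,0,0,0,0,0,0,0,0,0]
}}

```text
time_s: 10.4
tool_pos: [0.5669, 0.1205, 0.0287]
eef_rot: [-0.032, -0.706, 0.706, 0.031]
contact_force: [0.0, -0.4, -3.3]
gripper_width: 0.0316
```

```bash
python3 g.py .5666 .1203 .021
```

```text
10.4 [0.5669 0.1205 0.0287] 0.0316 [ 0.04 -0.43 -3.26] d_tool [0.3  7.73 0.18] zang -95.05 tilt xz,zz [-0.0013 -0.0001]
```

The block's underside is already 2 mm below the plate top with no contact force, so it has entered the nest.

Request:
{"name": "send_rows", "arguments": {
  "moves": [0,3,0,0,0,0,0,0,2,0,0,0,0,0,0,1.5,0,0,0,0,0,0,0,0,0,0,0,0]
}}

```text
time_s: 10.9
tool_pos: [0.5672, 0.1206, 0.0221]
eef_rot: [0.032, 0.706, -0.706, -0.03]
contact_force: [-0.1, 0.1, -3.3]
gripper_width: 0.0317
```

```bash
python3 g.py .5666 .1203 .021
```

```text
10.9 [0.5672 0.1206 0.0221] 0.0317 [-0.13  0.13 -3.28] d_tool [0.59 1.13 0.32] zang -95.05 tilt xz,zz [-0.002  -0.0003]
```

Request:
{"name": "send_rows", "arguments": {
  "moves": [0,1,0,0,0,0,0,0,0,0,0,0,0,0,0,0.5,0,0,0,0,0,0,0,0,0,0,0,0]
}}

```text
time_s: 11.4
tool_pos: [0.5674, 0.1206, 0.0211]
eef_rot: [0.032, 0.707, -0.706, -0.03]
contact_force: [-0.2, -0.5, -3.1]
gripper_width: 0.032
```

Request:
{"name": "send_rows", "arguments": {
  "moves": [0,0.6,0,0,0,0,0,0,0.4,0,0,0,0,0,0,0,0,0,0,0,0]
}}

```text
time_s: 11.78
tool_pos: [0.5675, 0.1206, 0.0211]
eef_rot: [0.032, 0.707, -0.706, -0.03]
contact_force: [-0.7, 0.3, -1.4]
gripper_width: 0.0318
```

It has touched down: z stopped and the load came off. Open slightly (the collar is nearby), then rise.

Request:
{"name": "send_rows", "arguments": {
  "moves": [0,0,0,0,0,0,0.41,0,0,0,0,0,0,0.41,0,0,0,0,0,0,0.41,0,-8,0,0,0,0,0.41,0,-15,0,0,0,0,0.41,0,-25,0,0,0,0,0.41,0,-30,0,0,0,0,0.41,0,0,0,0,0,0,0.41,0,0,0,0,0,0,0.41]
}}

```text
time_s: 12.9
tool_pos: [0.569, 0.1209, 0.105]
eef_rot: [0.034, 0.707, -0.706, -0.029]
contact_force: [-0.3, 0.1, 0.1]
gripper_width: 0.0386
```

```bash
python3 g.py .5666 .1203 .021; python3 -c "
from h import *
wrist('w6')"
```

```text
12.9 [0.569  0.1209 0.105 ] 0.0386 [-0.3   0.14  0.1 ] d_tool [ 2.97 83.99  0.99] zang -95.06 tilt xz,zz [-0.0076 -0.0023]
```

View pics/w6.png

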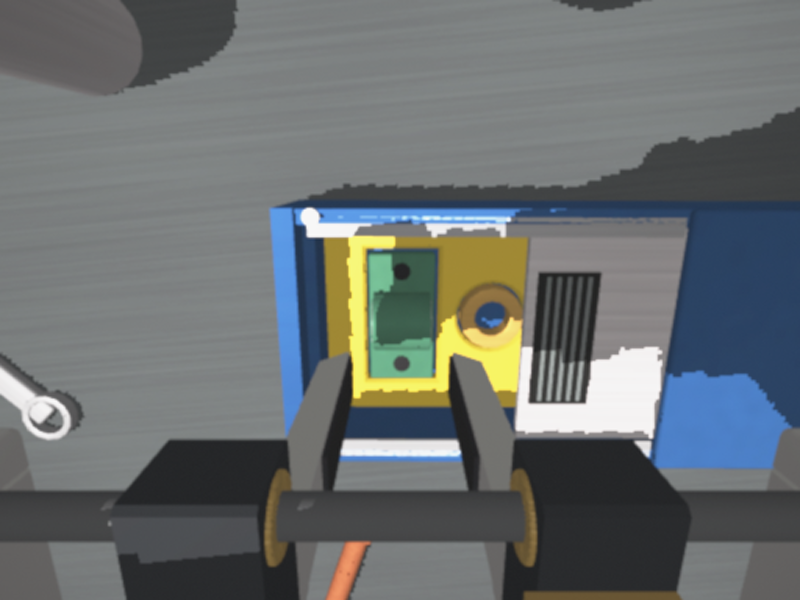

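The block sits in its nest (367–438, 249–378) and is released; the collar at (490,316) is undisturbed. The cover pad centre is at (567,337).

```bash
python3 - <<'E'
from h import *
f,K,T=load("w6");S=ctrl.sense();M=R.from_quat(S["eef_rot"]).as_matrix()
th=np.radians(-5.05);C=np.array([[np.cos(th),-np.sin(th)],[np.sin(th),np.cos(th)]])
def show(n,px,z):
    w=ray(K,T,np.array(px)*.64,z); print(n,w.round(4),"tool",((w-S["tool_pos"])@M*1000).round(1)[:,[0,2]])
    return w
b=show("holes",[(401,271),(401,363)],.018)
for z in(.054,.060): show("pad",[(567,337)],z)
show("lead",[(527,337)],.055);show("lip",[(300,337)],.065)
E
```

```text
holes [[0.5938 0.1193 0.018 ]
 [0.5381 0.1242 0.018 ]] tool [[-23.9  -0.4]
 [ 31.9  -0.4]]
pad [[0.5598 0.0378 0.054 ]] tool [[ 2.4 83.7]]
pad [[0.5621 0.0398 0.06  ]] tool [[ 0.3 81.5]]
lead [[0.5619 0.0583 0.055 ]] tool [[ 2.1 63.1]]
lip [[0.5753 0.17   0.065 ]] tool [[ -1.5 -49.3]]
```

Request:
{"name": "send_rows", "arguments": {
  "moves": [1,0,30,0,0,-0.4,0,1,0,30,0,0,0,0,0,0,22,0,0,0,0,0,0,0,0,0,0,0,0,20,0,0,0,0,0,0,5,0,0,0,0,0,0,0,0,0,0,0,0,0,0,0,0,0,0,0],
  "grip_force": 10
}}

```text
time_s: 13.95
tool_pos: [0.5574, 0.0423, 0.075]
eef_rot: [0.027, 0.708, -0.705, -0.032]
contact_force: [-0.5, 0.9, -0.1]
gripper_width: 0.0006
```

```bash
python3 g.py .5612 .0375 .062
```

```text
13.95 [0.5574 0.0423 0.075 ] 0.0006 [-0.49  0.93 -0.09] d_tool [-4.3  12.94  4.49] zang -94.76 tilt xz,zz [ 0.0066 -0.0037]
```

Request:
{"name": "send_rows", "arguments": {
  "moves": [-3,0,3.5,0,0.2,0.4,0,0,6,0,0,0,0,0,0,3,0,0,0,0,0,0,0,0,0,0,0,0]
}}

```text
time_s: 14.45
tool_pos: [0.561, 0.0386, 0.0663]
eef_rot: [0.032, 0.708, -0.705, -0.03]
contact_force: [-0.3, -0.8, -1.0]
gripper_width: 0.0007
```

Request:
{"name": "send_rows", "arguments": {
  "moves": [0,1,0,0,0,0,0,0,1,0,0,0,0,0]
}}

```text
time_s: 14.7
tool_pos: [0.561, 0.0386, 0.0642]
eef_rot: [0.032, 0.708, -0.705, -0.03]
contact_force: [0.4, 0.4, 0.1]
gripper_width: 0.0002
```

Request:
{"name": "send_rows", "arguments": {
  "moves": [0,1,0,0,0,0,0,0,1,0,0,0,0,0]
}}

```text
time_s: 14.95
tool_pos: [0.5611, 0.0387, 0.0621]
eef_rot: [0.032, 0.708, -0.705, -0.03]
contact_force: [0.0, -0.2, 0.2]
gripper_width: 0.0006
```

Request:
{"name": "send_rows", "arguments": {
  "moves": [0,1,0,0,0,0,0,0,1,0,0,0,0,0]
}}

```text
time_s: 15.2
tool_pos: [0.5611, 0.0387, 0.06]
eef_rot: [0.032, 0.708, -0.705, -0.03]
contact_force: [-0.2, -0.1, 0.1]
gripper_width: 0.0004
```

Request:
{"name": "send_rows", "arguments": {
  "moves": [0,1,0,0,0,0,0,0,1,0,0,0,0,0]
}}

```text
time_s: 15.45
tool_pos: [0.5611, 0.0387, 0.0579]
eef_rot: [0.032, 0.708, -0.705, -0.03]
contact_force: [0.1, 0.5, -0.1]
gripper_width: 0.0005
```

Request:
{"name": "send_rows", "arguments": {
  "moves": [0,1,0,0,0,0,0,0,1,0,0,0,0,0]
}}

```text
time_s: 15.7
tool_pos: [0.5613, 0.0388, 0.057]
eef_rot: [0.032, 0.708, -0.705, -0.029]
contact_force: [-3.7, 0.3, 12.7]
gripper_width: 0.0005
```

Request:
{"name": "send_rows", "arguments": {
  "moves": [0,1,0,0,0,0,0,0,1,0,0,0,0,0]
}}

```text
time_s: 15.95
tool_pos: [0.5612, 0.0388, 0.0571]
eef_rot: [0.032, 0.708, -0.705, -0.029]
contact_force: [-2.5, 1.5, 9.3]
gripper_width: 0.0006
```

Pad top found at z≈0.057; 1 mm of down command gives about 10 N. Start dragging.

Request:
{"name": "send_rows", "arguments": {
  "moves": [0,1,-3,0,0,0,0,0,1,-5,0,0,0,0,0,1,-5,0,0,0,0,0,1,-5,0,0,0,0]
}}

```text
time_s: 16.45
tool_pos: [0.5623, 0.0505, 0.057]
eef_rot: [-0.034, -0.706, 0.707, 0.031]
contact_force: [-2.3, -2.3, 9.3]
gripper_width: 0.0004
```

```bash
python3 g.py .5703 .150 .057; python3 -c "
from h import *
wrist('w7')"
```

```text
16.45 [0.5623 0.0505 0.057 ] 0.0004 [-2.34 -2.32  9.29] d_tool [  1.1   -0.11 -99.83] zang -95.23 tilt xz,zz [-0.0037  0.0013]
```

View pics/w7.png

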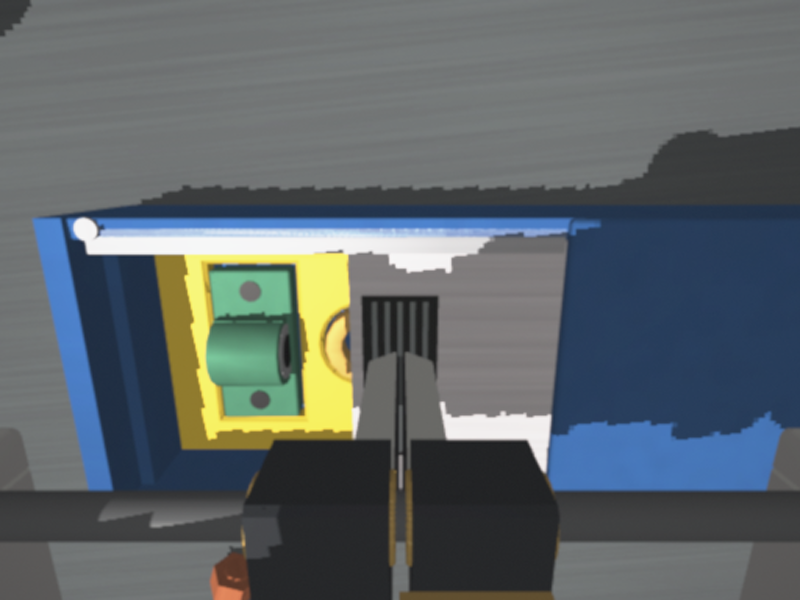

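The cover is following: the pad (362–438) is centred under the fingers (400) and the collar is being covered. Continuing.

Request:
{"name": "send_rows", "arguments": {
  "moves": [0,1,-6,0,0,0.1,0,0,1,-6,0,0,0.1,0,0,1,-6,0,0,0.1,0,0,1,-6,0,0,0.1,0,0,1,-6,0,0,0,0,0,1,-6,0,0,0,0]
}}

```text
time_s: 17.25
tool_pos: [0.5647, 0.0776, 0.057]
eef_rot: [-0.038, -0.702, 0.71, 0.031]
contact_force: [-2.6, -2.5, 9.9]
gripper_width: 0.0003
```

```bash
python3 g.py .5703 .150 .057
```

```text
17.25 [0.5647 0.0776 0.057 ] 0.0003 [-2.6  -2.51  9.9 ] d_tool [  1.51  -0.78 -72.64] zang -95.58 tilt xz,zz [-0.0107  0.0108]
```

Request:
{"name": "send_rows", "arguments": {
  "moves": [0,1,-6,-0.3,-0.15,-0.3,0,0,1,-6,-0.3,-0.15,-0.3,0,0,1,-6,-0.2,-0.1,-0.2,0,0,1,-6,-0.2,-0.1,-0.2,0,0,1,-6,-0.1,-0.1,-0.1,0,0,1,-6,-0.1,0,-0.1,0]
}}

```text
time_s: 18.0
tool_pos: [0.5673, 0.1046, 0.057]
eef_rot: [0.029, 0.707, -0.706, -0.036]
contact_force: [-1.8, -2.3, 8.3]
gripper_width: 0.0002
```

```bash
python3 g.py .5703 .150 .057
```

```text
18.0 [0.5673 0.1046 0.057 ] 0.0002 [-1.76 -2.28  8.25] d_tool [  1.14   0.1  -45.53] zang -95.27 tilt xz,zz [ 0.0113 -0.0011]
```

Request:
{"name": "send_rows", "arguments": {
  "moves": [0,1,-6,0,0,0.3,0,0,1,-6,-0.1,-0.1,0.2,0,0,1,-6,-0.1,-0.1,0.1,0,0,1,-6,-0.1,-0.1,0,0,0,1,-6,-0.1,0,0,0,0,1,-6,-0.1,0,0,0]
}}

```text
time_s: 18.75
tool_pos: [0.5697, 0.1316, 0.057]
eef_rot: [0.032, 0.707, -0.706, -0.033]
contact_force: [-2.6, -2.8, 9.6]
gripper_width: 0.0004
```

```bash
python3 g.py .5703 .150 .057
```

```text
18.75 [0.5697 0.1316 0.057 ] 0.0004 [-2.61 -2.83  9.61] d_tool [  1.14   0.04 -18.36] zang -95.29 tilt xz,zz [ 0.0013 -0.0004]
```

Request:
{"name": "send_rows", "arguments": {
  "moves": [0,1,-5,-0.1,0,0,0,0,1,-5,-0.1,0,0,0,0,1,-4,-0.1,0,0,0]
}}

```text
time_s: 19.12
tool_pos: [0.5706, 0.1415, 0.057]
eef_rot: [0.033, 0.707, -0.706, -0.034]
contact_force: [-2.7, -3.1, 8.7]
gripper_width: 0.0009
```

Request:
{"name": "send_rows", "arguments": {
  "moves": [0,1,-4,-0.1,0,0,0,0,1,-3,-0.1,0,0,0,0,1,-3,0,0,0,0]
}}

```text
time_s: 19.5
tool_pos: [0.5711, 0.1472, 0.057]
eef_rot: [0.033, 0.706, -0.706, -0.035]
contact_force: [-2.5, -2.3, 8.9]
gripper_width: 0.0004
```

```bash
python3 g.py .5703 .150 .057
```

```text
19.5 [0.5711 0.1472 0.057 ] 0.0004 [-2.47 -2.28  8.91] d_tool [ 1.11  0.04 -2.74] zang -95.54 tilt xz,zz [ 0.0024 -0.0003]
```

Request:
{"name": "send_rows", "arguments": {
  "moves": [0,1,-4,0,0,0,0,0,1,-4,0,0,0,0]
}}

```text
time_s: 19.75
tool_pos: [0.5715, 0.1504, 0.057]
eef_rot: [-0.034, -0.705, 0.708, 0.036]
contact_force: [-2.9, -6.6, 9.8]
gripper_width: 0.0006
```

Request:
{"name": "send_rows", "arguments": {
  "moves": [0,1,-4,0,0,0,0,0,1,-4,0,0,0,0]
}}

```text
time_s: 20.0
tool_pos: [0.5717, 0.1507, 0.057]
eef_rot: [-0.035, -0.701, 0.711, 0.038]
contact_force: [-2.4, -6.0, 10.1]
gripper_width: -0.0
```

```bash
python3 g.py .5703 .150 .057;python3 -c "
from h import *
wrist('w8')"
```

```text
20.0 [0.5717 0.1507 0.057 ] -0.0 [-2.44 -5.96 10.12] d_tool [ 1.31 -0.03  0.83] zang -95.91 tilt xz,zz [0.0045 0.0137]
```

View pics/w8.png

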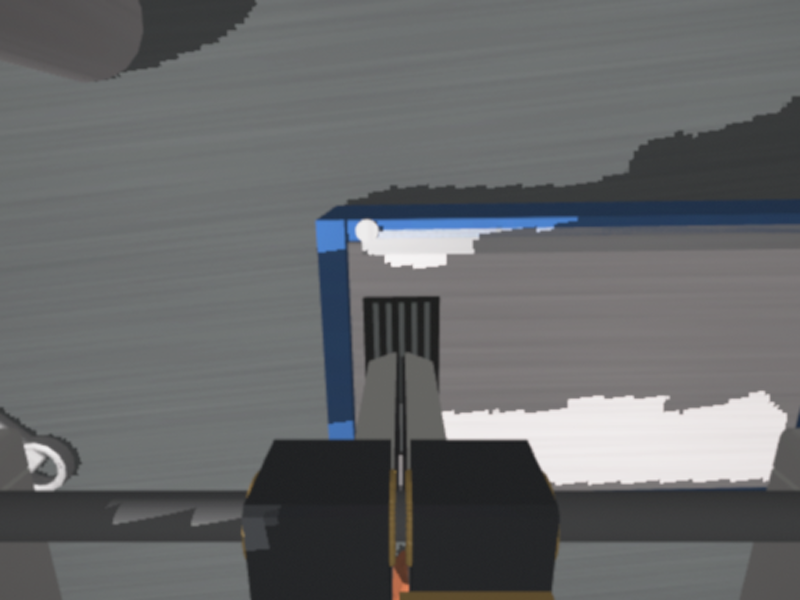

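The lateral force doubled, motion stopped, and the cover edge meets the lip (350). One confirming nudge, then lift straight off.

Request:
{"name": "send_rows", "arguments": {
  "moves": [0,1.2,-4,-0.3,0,0,0,0,1.2,-4,-0.3,0,0,0]
}}

```text
time_s: 20.3
tool_pos: [0.5717, 0.1509, 0.0569]
eef_rot: [-0.035, -0.702, 0.71, 0.04]
contact_force: [-3.9, -6.8, 13.5]
gripper_width: 0.0004
```

Request:
{"name": "send_rows", "arguments": {
  "moves": [0,0,0,0,0,0,0,0,-10,0,0,0,0,0,0,-30,0,0,0,0,0,0,-40,0,0,0,0,0,0,-40,0,0,0,0,0,0,0,0,0,0,0,0,0,0,0,0,0,0,0]
}}

```text
time_s: 21.18
tool_pos: [0.5725, 0.1533, 0.1821]
eef_rot: [-0.035, -0.702, 0.71, 0.04]
contact_force: [-0.5, -0.4, -0.3]
gripper_width: 0.0004
```

```bash
python3 g.py .5703 .150 .057;python3 -c "
from h import *
wrist('w9')"
```

```text
21.175 [0.5725 0.1533 0.1821] 0.0004 [-0.54 -0.39 -0.35] d_tool [  1.16 125.11   2.09] zang -96.07 tilt xz,zz [0.0057 0.0111]
```

View pics/w9.png

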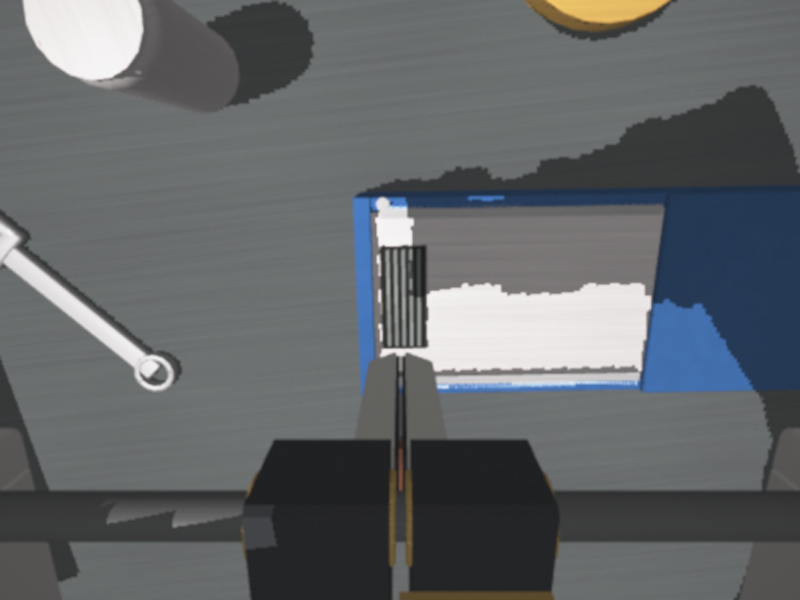

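The cover is fully closed against the lip (edge at about 375) with no gap visible, and the robot is clear. Handing in.

```bash
python3 -c "
from workcell import workorder
print(workorder.finish_job())"
```

```text
the job is handed in; nothing more can be done
None
```

The green bearing block is in its rectangular nest and the cover is pushed home against the end stop. I handed the job in at about 21 s; it reports no verdict, so the checks below are mine.

- **Block:** I gripped it by its housing faces and lowered it into the nest. It touched down gently: the tool stopped 21 mm above the bench, as expected, and the load came off. I then released it with the cover still open. The picture afterwards showed it sitting square in the nest.
- **Cover:** I found the top of the pad by touch, about 57 mm above the bench. I dragged the cover about 112 mm with roughly 10 N of downward force. It stopped with the sideways force doubled to about 6–7 N, and the last push read 13.5 N down. The last picture shows no gap at the end stop.
- **Collar and bystanders:** The collar looked undisturbed in its nest after the block went in, before the cover hid it. I never touched the bystanders. At the end the robot was clear, with near-zero contact force.

**Disagreement:** The top camera and wrist camera placed the case about 4–5 mm apart in x. I went with the close wrist view, and the block went in without any contact force.

**Not checked:** I could not see the block and collar again once the cover was closed.

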